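Load the long sample case on the analyser's roller feed

ROBOT

A 6-joint arm with a two-finger parallel gripper is mounted at the origin on the work surface. World frame = base frame: x ahead of the robot, y to its left, z up, the work surface at z = 0. Lengths are in m, angles in rad, forces in N, time in s.
With the tool pointing down it reaches from about 0.275 to 0.85 m from the base axis. Payload 5.2 kg.
Tool frame: the origin (TCP) lies midway between the tips of the shut fingers; the grasp point (between the pads) lies 19 mm behind it; z points along the fingers, y is the line along which they close (so a half turn about z gives the same grasp; the last joint's range is limited). The gripper opens to 85 mm and grips with 20 to 120 N. Pads are 22 mm wide; open, the fingers measure 114 mm over their backs; the gripper's body (76 mm by 85 mm) begins 54 mm behind the grasp point. The pads swing forward as they close: fully open they stand 13 mm farther back than shut.
Start: joints at [-0.203, 0.259, 1.535, -0, 1.348, -0.203], TCP at [0.55, 0, 0.231] pointing down, gripper open.
Joint ranges: [-3.14, 3.14], [-0.91, 2.08], [0.19, 2.58], [-1.22, 4.36], [0.22, 2.71], [-3.12, 3.12]. Speed limits (rad/s): [2.57, 2.57, 3.14, 3.14, 3.14, 3.14].

INTERFACE

Orientations are given as a unit quaternion [w, x, y, z].
In Python, from cell import ctrl, grab_frame gives the robot as it stands.
- The arm moves only by the tool servo_tool, never from a script. Its argument "targets" is a list of rows, each a list of 3 entries, a list of its own where there are three numbers: the shift along the tool's x, y, z in m, then the turn, a rotation vector about the tool's x, y, z in degrees, then the closure, from 0 (fully open) to 1 (shut). A call has 1 to 12 rows; each row is the pose to reach, as a shift and turn from the pose commanded when the call began, along the tool's axes at that moment; what a row does not reach only later rows make up. A row lasts 1/12 s, in which the tool goes at most 41.7 mm and 7.16 degrees, less where a joint would pass 70% of its speed; a pose out of reach is approached as far as the arm can. A call with a gripper value outside its range is refused whole. The fingers move at their own pace and stop on an object; the grip force is fixed at half the most. Time passes only in rows, so rows that repeat a pose let the fingers close. It gives the time, the measured TCP pose, the force, the opening and the grip force at its end, in the units of the state.
- ctrl.get_obs(): the state, without advancing time (a new reading comes with each control period).
- grab_frame(name): name is "scene" or "side" or "wrist"; returns a dict with "image" (480x640x3 uint8, red, green, blue), "range_z" (480x640 float32, m along the optical axis (not along the pixel's ray), 0 where there is no reading), "fx", "fy", "cx", "cy" (pixels), "R" (3x3) and "t" (3): a world point X has camera coordinates R X + t. Camera axes: x right, y down, z forward; pixel columns grow to the right and rows downward; lengths in m; the calibration is good to about 2 mm. The wrist camera is an equidistant fisheye: a pixel r from the principal point sees the ray r / f radians off the axis. A picture is of the moment at which its call begins.
- ctrl.finish_job(): hands the job in; it is judged then, once.
The state is a dict: "clock": time; "q": joint angles; "qd": joint speeds; "joint_efforts": joint torques, N m; "position": TCP position; "ee_rot": TCP orientation; "ft_force": force on the tool from outside, world axes, zero at the start; "moment": the same for the moment, N m; "grip_width": finger opening in m; "grasp_force": force on a finger pad.
Only numpy, scipy, OpenCV 4.12 (cv2) and the standard library are available. Lean on these libraries where they do the work, as an engineer would, in place of code of your own. Each camera call takes 0.05 s, during which the arm holds its last target. There are 200 camera calls.

TASK

Pick up the long sample case by the grip on its lid and set it gently and flat on the upper half of the sloped roller feed, lengthwise between the side guides; let go there, so that it rolls down by itself and comes to rest against the stop at the low end. Do not carry, push or help it down the lower half of the rollers, and leave the short case and the jar where they are.

Things in the scene. Friction and masses are not known exactly. Their poses are not given: they have to be found in the camera images.
- long_case: The long sample case: closed grey plastic box, white lid, 64 wide (x), 100 long (y), 42 mm high, 0.25 to 0.5 kg. Along the middle of the lid stands a white grip rib, 16 thick (x), 50 long (y), 32 high (top 74 mm above the underside): pinch it across its 16 mm. Origin: centre of the underside, z up. Either end may go first; against the stop its middle is 50 mm from it.
- short_case: A bystander: the short sample case, the same grey box, white lid and grip rib but only 60 mm long (64 wide, 42 high, rib to 74 mm). Same axes and origin. The long and short case stand in either of two places.
- jar: A bystander: an amber glass jar with a white cap and a paper label, 60 mm in diameter, 100 mm high. Origin: centre of its underside.
- lane: Fixed sloped feed of 16 free steel rollers between side guides 80 mm apart, dark stop plate at the low end. Origin: on the bench below the stop's inner face, mid-width; x across, y level along the feed to the raised end, z up. Roller tops at z = 50 mm + 0.141 y (8 degrees), y 0 to 325. Guides rise 10 mm over the rollers, then flared lips to 27. A case let go rolls to the stop in 1 to 2 s.
Not all that is in view belongs to the job. Leave any red or yellow look-alike of the long_case alone.

How it is judged:
By the outcome, as a careful person would: the job done as asked, in the order asked, and still so for the second after the job is handed in, with the robot touching nothing.
It also fails if it takes over 38 s, if anything falls off the work surface, if the arm or the gripper's body presses on something with over 40 N, if the wrist force passes 120 N, or if a joint passes its speed limit or range.

## Working session

There is one attempt and no reset: what is moved stays moved. The work goes in short steps, Python scripts to look and compute and a tool call to move; the robot and the scene stay as the last step left them, time stands still between calls to the robot, and variables do not carry over. Pictures are saved under pics/ and viewed, at most 10 in all, crops included, and the job is handed in when it is done.

Besides the shell and the picture viewer there is one more tool, called after "Call:" in YAML: its name, and indented under it one key for each argument. servo_tool: Moves the arm, as the interface text tells. Its arguments: {"type":"object","properties":{"targets":{"type":"array"}},"required":["targets"]}

```bash
mkdir -p pics; cat > h.py <<'E'
import numpy as np,cv2
from cell import ctrl,grab_frame
def pts(f):
    z=f["range_z"];v,u=np.mgrid[:480,:640]
    c=np.stack([(u-f["cx"])/f["fx"]*z,(v-f["cy"])/f["fy"]*z,z],-1)
    return (c-f["t"])@np.asarray(f["R"])
E
python3 - <<'E'
from h import *
for n in("scene","side"):
    f=grab_frame(n);np.savez(f"{n}.npz",**f)
    cv2.imwrite(f"pics/{n}.png",f["image"][...,::-1])
    print(n,-np.array(f["R"]).T@f["t"],(f["range_z"]>0).mean())
print(ctrl.get_obs())
E
```

```text
scene [ 1.09433275 -0.01637366  0.92635483] 0.9960514322916667
side [0.34175758 0.93134473 0.92191737] 0.9959016927083333
{'clock': 0.1, 'q': array([-2.02804152e-01,  2.59265512e-01,  1.53596527e+00,  9.69209650e-06,
        1.34798481e+00, -2.02798112e-01]), 'qd': array([ 0.00058796,  0.0006959 , -0.00234073,  0.00197793, -0.00127052,
       -0.00163967]), 'joint_efforts': array([ 3.02140717e-03, -4.46967566e+01, -2.91247433e+01, -1.80583206e-04,
        6.27233181e-03, -7.21271704e-05]), 'position': array([5.49536869e-01, 1.19845445e-04, 2.30563656e-01]), 'ee_rot': array([-6.80206097e-04,  7.07109444e-01,  7.07103653e-01, -4.42519775e-04]), 'ft_force': array([ 0.04657037, -0.49059961,  0.83308504]), 'moment': array([-0.01351414, -0.02359802,  0.00414909]), 'grasp_force': 0.0, 'grip_width': 0.08528934877756118}
```

View pics/scene.png

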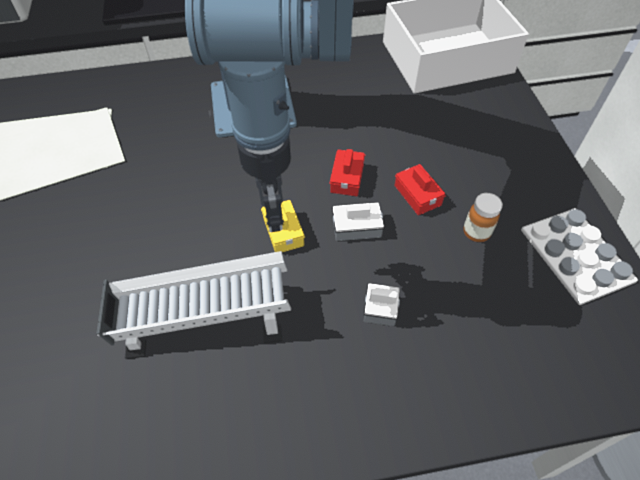

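View pics/side.png

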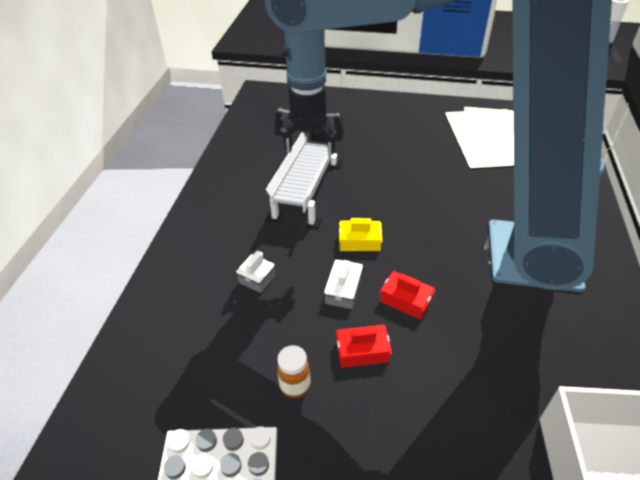

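Scene view: the long case is at (358,221), the short case at (382,302), the jar at (484,218), and the lane runs from the stop at (110,310) to the raised end at about (285,285). The side view shows the long case at (344,284). Next I'll measure the points.

```bash
python3 - <<'E'
from h import *
def rect(p,s):
    r=cv2.minAreaRect((p[:,:2]*1000).astype(np.float32));b=cv2.boxPoints(r)
    print(s,len(p),"c",np.round(r[0],1),"size",np.round(r[1],1),"ang",round(r[2],1),"z",np.round(np.percentile(p[:,2],[5,50,95])*1000,1))
for n,boxs in (("scene",{"long":(325,190,390,245),"short":(358,275,405,325),"lane":(95,245,295,345)}),("side",{"long":(318,255,368,308),"short":(230,245,280,295),"lane":(262,130,342,222)})):
    f=dict(np.load(n+".npz"));P=pts(f);im=f["image"].astype(int)
    w=(im.min(-1)>120)&(im.max(-1)-im.min(-1)<40)
    for k,(a,b,c,d) in boxs.items():
        p=P[b:d,a:c].reshape(-1,3);m=w[b:d,a:c].ravel()
        if k!="lane":
            for s,lo,hi in(("rib",.066,.08),("lid",.037,.048)):
                rect(p[(p[:,2]>lo)&(p[:,2]<hi)],n+k+s)
        else:
            q=p[(p[:,2]>.03)&(p[:,2]<.13)]; rect(q,n+"lane all")
            # stop: dark
            g=im[b:d,a:c].reshape(-1,3).max(-1)
            q=p[(p[:,2]>.03)&(p[:,2]<.13)&(g<70)]; 
            if len(q)>5: rect(q,n+"dark")
            np.save(n+"lane.npy",p[(p[:,2]>.03)&(p[:,2]<.13)])
# lane detail: both views
    q=np.load(n+"lane.npy");c,s=None,None
    r=cv2.minAreaRect((q[:,:2]*1000).astype(np.float32));B=cv2.boxPoints(r);print(np.round(B))
f=dict(np.load("scene.npz"))
cv2.imwrite("pics/lane.png",cv2.resize(f["image"][240:350,90:300,::-1],None,fx=3.5,fy=3.5,interpolation=3))
E
```

```text
scenelongrib 178 c [445.9 180.5] size [48.6 18. ] ang 84.1 z [67.7 72.2 75.3]
scenelonglid 861 c [445.7 181.2] size [103.8  68.6] ang 83.6 z [38.  41.  44.1]
sceneshortrib 229 c [650.4 182.6] size [49.4 17.3] ang 70.8 z [68.3 72.9 75.8]
sceneshortlid 610 c [650.6 182.6] size [64.1 66.9] ang 68.7 z [38.2 41.4 44.5]
scenelane all 11020 c [ 564.8 -160.9] size [344.7 188.7] ang 86.6 z [ 45.9  73.5 103.9]
scenedark 627 c [ 591.1 -324.6] size [ 10.2 112.9] ang 86.2 z [36.  65.  81.3]
[[ 460. -327.]
 [ 649. -339.]
 [ 669.    5.]
 [ 481.   17.]]
sidelongrib 135 c [445.4 184.8] size [53.2 15.8] ang 85.1 z [68.5 72.4 75.4]
sidelonglid 806 c [445.3 185.4] size [105.5  64.6] ang 85.4 z [38.3 41.4 44.4]
sideshortrib 142 c [651.  186.6] size [52.7 18.3] ang 71.4 z [67.3 72.8 75.5]
sideshortlid 388 c [650.6 186.1] size [65.  65.8] ang 69.8 z [38.  41.3 45.3]
sidelane all 3163 c [ 595.9 -160.6] size [184.4 353. ] ang 8.7 z [ 46.8  75.9 106.7]
sidedark 186 c [ 587.3 -320.6] size [17.2 98.7] ang 87.7 z [41.8 60.4 77.5]
[[ 478.   -0.]
 [ 532. -349.]
 [ 714. -321.]
 [ 660.   28.]]
```

View pics/lane.png

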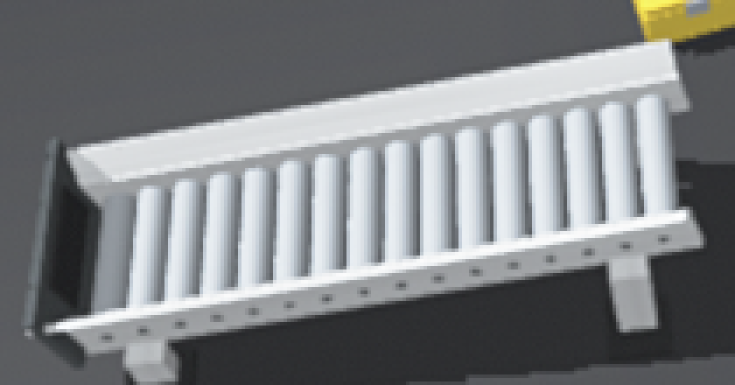

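The crop shows the stop on the left (low end), and the lane rising to the right between two lips. Next I'll fit the lane pose.

```bash
python3 - <<'E'
from h import *
box={"scene":(95,245,295,345),"side":(262,130,342,222)}
O=np.array([.5885,-.320]);yaw=np.radians(-3.5)
Q={}
for n,(a,b,c,d) in box.items():
    f=dict(np.load(n+".npz"));P=pts(f)[b:d,a:c].reshape(-1,3);Q[n]=P[(P[:,2]>.03)&(P[:,2]<.14)]
for n,P in Q.items():
  O1,y1=O.copy(),yaw
  for it in range(6):
    R=np.array([[np.cos(y1),-np.sin(y1)],[np.sin(y1),np.cos(y1)]])
    L=(P[:,:2]-O1)@R; h=P[:,2]-.05-.141*L[:,1]
    lip=(h>.021)&(h<.032)&(abs(L[:,0])<.08)&(L[:,1]>.02)&(L[:,1]<.33)
    le,ri=lip&(L[:,0]<0),lip&(L[:,0]>0)
    o=[]
    for s in(le,ri):
        k=np.polyfit(L[s,1],L[s,0],1);o.append(k)
    sl=np.mean([k[0] for k in o]);x0=np.mean([k[1] for k in o])
    y1-=np.arctan(sl)*.7; O1=O1+R@[x0*.7,0]
  rol=(abs(L[:,0])<.025)&(abs(h)<.008)&(L[:,1]>.02)
  A=np.c_[L[rol],np.ones(rol.sum())];k=np.linalg.lstsq(A,P[rol,2],rcond=None)[0]
  in_=L[(abs(L[:,0])<.05)&(h>-.02)]
  print(n,"O",O1,"yaw",np.degrees(y1),"lips",o,le.sum(),ri.sum(),"\n roller plane",k,"L-y range",np.percentile(in_[:,1],[.2,99.8]), "roller y",np.percentile(L[rol,1],[.5,99.5]))
  print(" mean profile h/x", [(round(x,3),round(float(np.median(h[(abs(L[:,0]-x)<.003)&(L[:,1]>.15)])),4)) for x in np.arange(-.066,.07,.012) if ((abs(L[:,0]-x)<.003)&(L[:,1]>.15)).any()])
  st=(abs(L[:,0])<.03)&(L[:,1]<.03)&(h>.008);print(" stop y",np.percentile(L[st,1],[5,50,95]),"z",P[st,2].max() if st.any() else 0)
E
```

```text
scene O [ 0.59254706 -0.32024808] yaw -3.5338175115003128 lips [array([ 0.00041313, -0.05113421]), array([-0.00041025,  0.05115393])] 607 305 
 roller plane [-0.00048772  0.14220717  0.04708887] L-y range [-0.01302607  0.32578402] roller y [0.02141328 0.31701286]
 mean profile h/x [(np.float64(-0.054), 0.0251), (np.float64(-0.042), 0.0052), (np.float64(-0.03), -0.0027), (np.float64(-0.018), -0.0027), (np.float64(-0.006), -0.0028), (np.float64(0.006), -0.0027), (np.float64(0.018), -0.0026), (np.float64(0.03), -0.0019), (np.float64(0.042), -0.0081), (np.float64(0.054), -0.0229)]
 stop y [-0.01265414 -0.00537476 -0.00144814] z 0.08924920300622147
side O [ 0.59182132 -0.32020315] yaw -3.501063947856269 lips [array([-0.00033025, -0.05095653]), array([0.00033034, 0.05097271])] 60 169 
 roller plane [-0.00257261  0.14003233  0.04728269] L-y range [-0.00798554  0.33131689] roller y [0.02097999 0.32227331]
 mean profile h/x [(np.float64(-0.054), -0.0246), (np.float64(-0.042), -0.0088), (np.float64(-0.03), -0.0027), (np.float64(-0.018), -0.0028), (np.float64(-0.006), -0.0033), (np.float64(0.006), -0.003), (np.float64(0.018), -0.0033), (np.float64(0.03), -0.0033), (np.float64(0.042), 0.005), (np.float64(0.054), 0.0249)]
 stop y [-0.00588337 -0.0003428   0.0040174 ] z 0.08110015247124949
```

Measurements:
- **Lane:** origin (0.592, -0.319), yaw -3.5°, with the roller plane matching the given 8°.
- **Long case:** (0.4455, 0.183), yaw -5.3°, with the rib top at 73–74 mm, as it must be.

Next I'll move above the rib with the fingers half closed.

Call:
servo_tool:
  targets:
    - [[0.03, -0.017, 0.0], [0, 0, 1], 0.2]
    - [[0.06, -0.034, 0.01], [0, 0, 2], 0.4]
    - [[0.09, -0.051, 0.025], [0, 0, 3], 0.5]
    - [[0.12, -0.068, 0.045], [0, 0, 4], 0.5]
    - [[0.15, -0.085, 0.065], [0, 0, 5], 0.5]
    - [[0.175, -0.1, 0.085], [0, 0, 5.3], 0.5]
    - [[0.183, -0.1045, 0.1], [0, 0, 5.3], 0.5]
    - [[0.183, -0.1045, 0.1], [0, 0, 5.3], 0.5]
    - [[0.183, -0.1045, 0.1], [0, 0, 5.3], 0.5]
    - [[0.183, -0.1045, 0.1], [0, 0, 5.3], 0.5]

```text
clock: 0.93
position: [0.4467, 0.1825, 0.1322]
ee_rot: [0.001, 0.739, 0.674, 0.001]
ft_force: [-1.0, -0.6, 0.1]
grip_width: 0.0428
grasp_force: 0.0
```

```bash
python3 - <<'E'
from h import *
f=grab_frame("wrist");cv2.imwrite("pics/w1.png",f["image"][...,::-1]);o=ctrl.get_obs();print(o["position"],o["ee_rot"],o["grip_width"],o["clock"],f["fx"],f["cx"],f["cy"],f["R"],f["t"])
# rib top corners expected in the image
E
```

```text
[0.44710874 0.18236863 0.13241083] [0.00076524 0.73933065 0.67334158 0.00085054] 0.04285723508209806 0.9833 371.64829954431775 317.490109198114 237.3095428868777 [[ 0.99563999 -0.09326291  0.00174106]
 [-0.09042593 -0.96043593  0.26341218]
 [-0.02289442 -0.26242114 -0.96468181]] [-0.42816402  0.20824742  0.3401941 ]
```

View pics/w1.png

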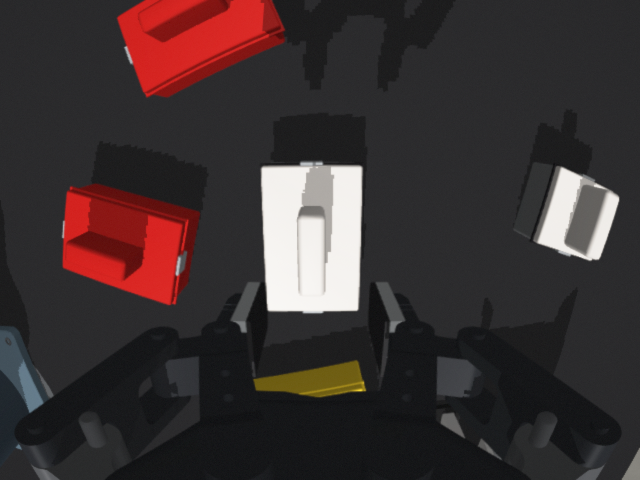

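The wrist view shows the rib at (312,250), almost centred between the fingers (about 250–385) and parallel to them. The red and yellow look-alikes are well clear. Next I'll measure the rib position from here.

```bash
cat >> h.py <<'E'
def wpts(f):
    v,u=np.mgrid[:480,:640];x=u-f["cx"];y=v-f["cy"];r=np.hypot(x,y)+1e-9;th=r/f["fx"];z=f["range_z"]
    k=np.tan(th)/r*z
    return (np.stack([x*k,y*k,z],-1)-f["t"])@np.asarray(f["R"])
E
python3 - <<'E'
from h import *
f=grab_frame("wrist");P=wpts(f)[155:315,255:370].reshape(-1,3)
for lo,hi in((.068,.08),(.037,.047)):
    p=P[(P[:,2]>lo)&(P[:,2]<hi)];print(np.median(p[:,2]),cv2.minAreaRect((p[:,:2]*1000).astype(np.float32)))
print(ctrl.get_obs()["position"])
E
```

```text
0.07302470338168653 ((443.2834167480469, 183.68463134765625), (49.75205612182617, 16.104324340820312), 84.88760375976562)
0.041265683670353014 ((443.3109130859375, 182.77810668945312), (104.20034790039062, 64.58531188964844), 85.01530456542969)
[0.447199   0.18226562 0.13248157]
```

Call:
servo_tool:
  targets:
    - [[0.0, -0.0025, 0.015], [0, 0, 0], 0.5]
    - [[0.001, -0.0025, 0.035], [0, 0, 0], 0.5]
    - [[0.001, -0.0025, 0.055], [0, 0, 0], 0.5]
    - [[0.001, -0.0025, 0.07], [0, 0, 0], 0.5]
    - [[0.001, -0.0025, 0.08], [0, 0, 0], 0.5]
    - [[0.001, -0.0025, 0.085], [0, 0, 0], 0.5]
    - [[0.001, -0.0025, 0.085], [0, 0, 0], 0.5]
    - [[0.001, -0.0025, 0.085], [0, 0, 0], 0.5]

```text
clock: 1.7
position: [0.4439, 0.184, 0.0469]
ee_rot: [0.0, 0.739, 0.673, 0.0]
ft_force: [-0.5, 0.5, 0.7]
grip_width: 0.0429
grasp_force: 0.0
```

Call:
servo_tool:
  targets:
    - [[0, 0, 0], [0, 0, 0], 0.7]
    - [[0, 0, 0], [0, 0, 0], 0.85]
    - [[0, 0, 0], [0, 0, 0], 1]
    - [[0, 0, 0], [0, 0, 0], 1]
    - [[0, 0, 0], [0, 0, 0], 1]
    - [[0, 0, 0], [0, 0, 0], 1]
    - [[0, 0, 0], [0, 0, 0], 1]
    - [[0, 0, 0], [0, 0, 0], 1]

```text
clock: 2.37
position: [0.4437, 0.1844, 0.0472]
ee_rot: [0.001, 0.739, 0.674, 0.001]
ft_force: [-1.0, -0.6, 6.0]
grip_width: 0.0153
grasp_force: 60.0
```

Call:
servo_tool:
  targets:
    - [[0, 0, -0.005], [0, 0, 0], 1]
    - [[0, 0, -0.015], [0, 0, 0], 1]
    - [[0, 0, -0.035], [0, 0, 0], 1]
    - [[0, 0, -0.06], [0, 0, 0], 1]
    - [[0, 0, -0.09], [0, 0, 0], 1]
    - [[0, 0, -0.12], [0, 0, 0], 1]
    - [[0, 0, -0.145], [0, 0, 0], 1]
    - [[0, 0, -0.165], [0, 0, 0], 1]
    - [[0, 0, -0.178], [0, 0, 0], 1]
    - [[0, 0, -0.18], [0, 0, 0], 1]
    - [[0, 0, -0.18], [0, 0, 0], 1]
    - [[0, 0, -0.18], [0, 0, 0], 1]

```text
clock: 3.37
position: [0.4423, 0.1841, 0.2255]
ee_rot: [-0.0, 0.739, 0.674, -0.001]
ft_force: [-1.0, 0.3, -4.0]
grip_width: 0.0148
grasp_force: 59.0
```

```bash
cat > tgt.py <<'E'
from h import *
from scipy.spatial.transform import Rotation as T
def go(yl,h,tilt=8.04,x=.5921,y0=-.319,xo=0):
    o=ctrl.get_obs();q=o["ee_rot"];R0=T.from_quat([*q[1:],q[0]]);p=o["position"]
    Rl=T.from_euler("z",-3.5,degrees=True)*T.from_euler("x",tilt,degrees=True)
    n=Rl.apply([0,0,1]);c=np.array([x,y0,0])+T.from_euler("z",-3.5,degrees=True).apply([xo,yl,.05+.141*yl])
    tcp=c+n*(.047+h)+Rl.apply([0,.001,0])
    Rt=Rl*T.from_quat([2**-.5,2**-.5,0,0])
    print("pos",p,"tcp",tcp,"shift",np.round(R0.inv().apply(tcp-p),4),"turn",np.round((R0.inv()*Rt).as_rotvec(degrees=True),2),"F",o["ft_force"],"M",o["moment"],o["clock"])
E
python3 - <<'E'
from tgt import *
go(.245,.06);go(.245,.004)
f=grab_frame("wrist");P=wpts(f);R=np.array(ctrl.get_obs()["ee_rot"])
p=ctrl.get_obs()["position"]
q=P[150:330,240:380].reshape(-1,3);q=q[(q[:,2]>p[2]-.02)&(q[:,2]<p[2]+.005)]
A=np.c_[q[:,:2],np.ones(len(q))];print("lid plane",len(q),np.linalg.lstsq(A,q[:,2],rcond=None)[0],q[:,2].mean()-p[2],cv2.minAreaRect((q[:,:2]*1000).astype(np.float32)))
cv2.imwrite("pics/w2.png",f["image"][...,::-1])
E
```

```text
pos [0.44227689 0.18414816 0.22548596] tcp [ 0.60620372 -0.08840623  0.19063313] shift [-0.2562  0.1884  0.0346] turn [ 0.03  8.06 -1.8 ] F [-0.98895769  0.31175908 -4.01123223] M [ 0.02589974 -0.01401022 -0.0109408 ] 3.3667
pos [0.44227689 0.18414816 0.22548596] tcp [ 0.60668188 -0.08058843  0.13518357] shift [-0.2484  0.1883  0.0901] turn [ 0.03  8.06 -1.8 ] F [-0.98895769  0.31175908 -4.01123223] M [ 0.02589974 -0.01401022 -0.0109408 ] 3.3667
lid plane 14269 [-0.00207983 -0.03575309  0.22785978] -0.005736474941204606 ((440.1933288574219, 201.529052734375), (67.711181640625, 61.679771423339844), 86.23651123046875)
```

View pics/w2.png

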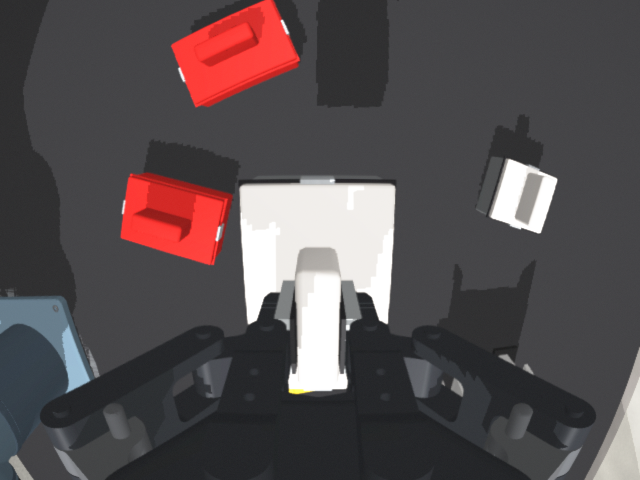

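The wrist view shows the long case held by the rib, centred on the fingers at x≈318 and hanging clear. I'll carry it over the upper half of the lane, tilting it to the slope on the way.

Call:
servo_tool:
  targets:
    - [[-0.01, 0.007, 0.0], [0, 0, 0], 1]
    - [[-0.03, 0.022, 0.0], [0, 0.5, 0], 1]
    - [[-0.058, 0.043, 0.0], [0, 1.5, -0.3], 1]
    - [[-0.088, 0.065, 0.0], [0, 2.5, -0.6], 1]
    - [[-0.118, 0.087, 0.0], [0, 3.5, -0.9], 1]
    - [[-0.148, 0.109, 0.0], [0, 4.5, -1.2], 1]
    - [[-0.178, 0.131, 0.0], [0, 5.5, -1.5], 1]
    - [[-0.206, 0.152, 0.0], [0, 6.5, -1.8], 1]
    - [[-0.23, 0.169, 0.0], [0, 7.3, -1.8], 1]
    - [[-0.246, 0.181, 0.0], [0, 7.8, -1.8], 1]
    - [[-0.254, 0.187, 0.0], [0, 8.0, -1.8], 1]
    - [[-0.256, 0.1885, 0.0], [0, 8.0, -1.8], 1]

```text
clock: 4.42
position: [0.6073, -0.0907, 0.2244]
ee_rot: [-0.048, 0.728, 0.682, 0.051]
ft_force: [1.0, 0.9, -3.2]
grip_width: 0.0151
grasp_force: 58.9
```

Call:
servo_tool:
  targets:
    - [[0, 0, 0.005], [0, 0, 0], 1]
    - [[0, 0, 0.015], [0, 0, 0], 1]
    - [[0, 0, 0.025], [0, 0, 0], 1]
    - [[0, 0, 0.03], [0, 0, 0], 1]
    - [[0, 0, 0.03], [0, 0, 0], 1]
    - [[0, 0, 0.03], [0, 0, 0], 1]

```text
clock: 4.92
position: [0.607, -0.0828, 0.1961]
ee_rot: [-0.048, 0.726, 0.684, 0.051]
ft_force: [0.1, 0.2, -3.6]
grip_width: 0.0149
grasp_force: 58.9
```

```bash
python3 - <<'E'
from tgt import *
go(.245,.04);go(.245,.004)
f=grab_frame("scene");cv2.imwrite("pics/s2.png",cv2.resize(f["image"][170:350,90:330,::-1],None,fx=3.3,fy=3.3,interpolation=3))
f=grab_frame("wrist");P=wpts(f)
p=ctrl.get_obs()["position"]
q=P[190:240,255:380].reshape(-1,3);q=q[abs(q[:,2]-p[2])<.025]
for i in range(4):
    A=np.c_[q[:,:2]-p[:2],np.ones(len(q))];k=np.linalg.lstsq(A,q[:,2]-p[2],rcond=None)[0];e=abs(A@k-q[:,2]+p[2]);q=q[e<max(.0015,np.percentile(e,80))]
print("lid plane rel TCP",len(q),k,"deg",np.degrees(np.arctan(k[:2])))
E
```

```text
pos [ 0.60696719 -0.08278872  0.19609345] tcp [ 0.60637449 -0.08561416  0.17082971] shift [-0.0064 -0.0004  0.0246] turn [0.05 0.02 0.08] F [ 0.11827695  0.17315529 -3.63178486] M [-0.16599093 -0.00107237 -0.04091266] 4.9167
pos [ 0.60696719 -0.08278872  0.19609345] tcp [ 0.60668188 -0.08058843  0.13518357] shift [-0.0063 -0.0005  0.0606] turn [0.05 0.02 0.08] F [ 0.11827695  0.17315529 -3.63178486] M [-0.16599093 -0.00107237 -0.04091266] 4.9167
lid plane rel TCP 6143 [ 0.00689381  0.14142111 -0.0064289 ] deg [0.39498017 8.04945306]
```

View pics/s2.png

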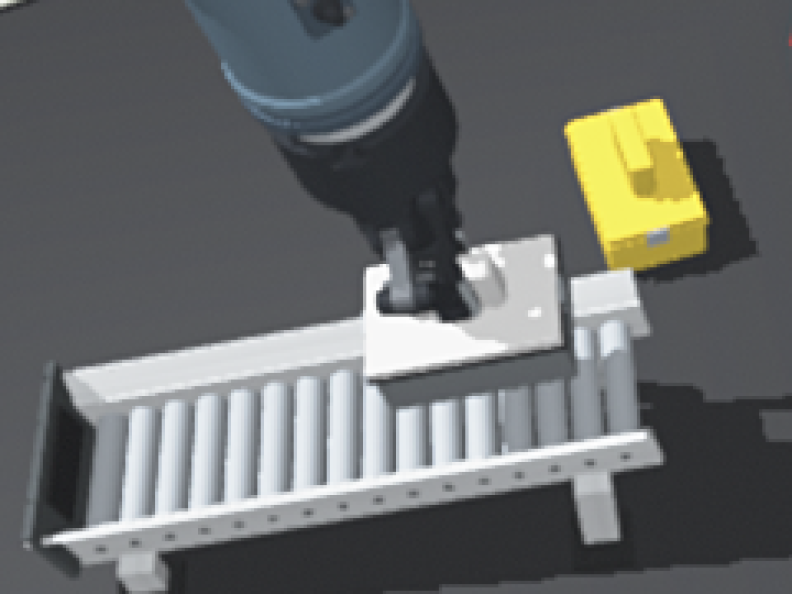

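The crop shows the case over the upper rollers, parallel to the guides. Its lid tilt measures 8.05°, which matches the slope. I'll lower it and check where the case is relative to the lane.

Call:
servo_tool:
  targets:
    - [[-0.002, 0, 0.01], [0, 0, 0], 1]
    - [[-0.004, 0, 0.02], [0, 0, 0], 1]
    - [[-0.006, 0, 0.028], [0, 0, 0], 1]
    - [[-0.006, 0, 0.033], [0, 0, 0], 1]
    - [[-0.006, 0, 0.035], [0, 0, 0], 1]
    - [[-0.006, 0, 0.035], [0, 0, 0], 1]

```text
clock: 5.52
position: [0.607, -0.0848, 0.16]
ee_rot: [-0.048, 0.727, 0.683, 0.051]
ft_force: [-0.2, 0.9, -3.3]
grip_width: 0.0151
grasp_force: 59.0
```

```bash
python3 - <<'E'
from tgt import *
go(.245,.004);p=ctrl.get_obs()["position"]
O=np.array([.5921,-.319,0]);Rz=T.from_euler("z",-3.5,degrees=True)
for n in("scene","side","wrist"):
    f=grab_frame(n);P=(wpts if n=="wrist" else pts)(f).reshape(-1,3)
    L=Rz.inv().apply(P-O);h=L[:,2]-.05-.141*L[:,1]
    for hh in range(40,76,6):
        pass
    s=(abs(L[:,0])<.06)&(L[:,1]>.1)&(L[:,1]<.36)&(h>.045)&(h<.068)&(f["image"].reshape(-1,3).min(-1)>100)
    q=L[s];q=q[abs(h[s]-np.median(h[s]))<.005]
    print(n,len(q),"lid h",np.median(h[s]),"x",np.percentile(q[:,0],[1,99])*1e3,"y",np.percentile(q[:,1],[1,99])*1e3,cv2.minAreaRect((q[:,:2]*1000).astype(np.float32)))
    lip=(h>.023)&(h<.03)&(abs(abs(L[:,0])-.051)<.012)&(L[:,1]>.05)&(L[:,1]<.32)
    print("  lips",np.median(L[lip&(L[:,0]<0),0]),np.median(L[lip&(L[:,0]>0),0]),lip.sum())
print("tcp lane",Rz.inv().apply(p-O))
E
```

```text
pos [ 0.60699782 -0.08479059  0.15999696] tcp [ 0.60668188 -0.08058843  0.13518357] shift [ 0.0007 -0.0006  0.0252] turn [ 0.02 -0.   -0.01] F [-0.18365643  0.94116421 -3.2985037 ] M [-0.13627475  0.02648707  0.04286189] 5.5167
scene 113 lid h 0.06581850402138387 x [-31.17902049  35.0616622 ] y [182.83495034 285.462756  ] ((1.757730484008789, 233.9676055908203), (65.77912902832031, 103.50582122802734), 0.8460006713867188)
  lips -0.05097607707602755 0.05172846560603035 506
side 69 lid h 0.056975108473863306 x [-28.88474841  33.35405517] y [195.28212239 291.9276207 ] ((-17.560077667236328, 254.61767578125), (111.4112319946289, 49.276268005371094), 55.55014419555664)
  lips -0.05124745561281182 0.051035948878130795 116
wrist 286 lid h 0.06531102504222752 x [-32.39035947  35.00836266] y [220.42533311 286.16690605] ((1.3502349853515625, 252.35499572753906), (67.64096069335938, 67.6371078491211), 0.06955799460411072)
  lips -0.05238118429806279 0.04923836536397818 4128
tcp lane [0.00057189 0.23468206 0.15999696]
```

The case sits about +2 mm across the lane and is straight, well within the ±8 mm of play. I'll correct that and keep descending gently.

Call:
servo_tool:
  targets:
    - [[0, -0.001, 0.006], [0, 0, 0], 1]
    - [[0, -0.002, 0.012], [0, 0, 0], 1]
    - [[0, -0.002, 0.017], [0, 0, 0], 1]
    - [[0, -0.002, 0.02], [0, 0, 0], 1]
    - [[0, -0.002, 0.022], [0, 0, 0], 1]
    - [[0, -0.002, 0.022], [0, 0, 0], 1]
    - [[0, -0.002, 0.022], [0, 0, 0], 1]

```text
clock: 6.25
position: [0.6058, -0.0818, 0.1392]
ee_rot: [-0.047, 0.727, 0.684, 0.052]
ft_force: [0.2, -0.5, -3.4]
grip_width: 0.0153
grasp_force: 59.0
```

Call:
servo_tool:
  targets:
    - [[0, 0, 0.0007], [0, 0, 0], 1]
    - [[0, 0, 0.0014], [0, 0, 0], 1]
    - [[0, 0, 0.002], [0, 0, 0], 1]
    - [[0, 0, 0.0025], [0, 0, 0], 1]
    - [[0, 0, 0.003], [0, 0, 0], 1]
    - [[0, 0, 0.003], [0, 0, 0], 1]
    - [[0, 0, 0.003], [0, 0, 0], 1]

```text
clock: 6.83
position: [0.6057, -0.0814, 0.1363]
ee_rot: [-0.047, 0.727, 0.684, 0.052]
ft_force: [-0.2, -0.3, -2.9]
grip_width: 0.015
grasp_force: 59.0
```

Call:
servo_tool:
  targets:
    - [[0, 0, 0.0007], [0, 0, 0], 1]
    - [[0, 0, 0.0014], [0, 0, 0], 1]
    - [[0, 0, 0.002], [0, 0, 0], 1]
    - [[0, 0, 0.0025], [0, 0, 0], 1]
    - [[0, 0, 0.003], [0, 0, 0], 1]
    - [[0, 0, 0.003], [0, 0, 0], 1]
    - [[0, 0, 0.003], [0, 0, 0], 1]

```text
clock: 7.42
position: [0.6058, -0.0809, 0.1333]
ee_rot: [-0.047, 0.727, 0.684, 0.052]
ft_force: [-0.0, 0.4, -3.8]
grip_width: 0.0149
grasp_force: 59.0
```

Call:
servo_tool:
  targets:
    - [[0, 0, 0.0005], [0, 0, 0], 1]
    - [[0, 0, 0.001], [0, 0, 0], 1]
    - [[0, 0, 0.001], [0, 0, 0], 1]
    - [[0, 0, 0.001], [0, 0, 0], 1]

```text
clock: 7.75
position: [0.6058, -0.0808, 0.1323]
ee_rot: [-0.047, 0.727, 0.684, 0.052]
ft_force: [0.2, 0.0, -3.5]
grip_width: 0.0146
grasp_force: 59.0
```

Call:
servo_tool:
  targets:
    - [[0, 0, 0.0005], [0, 0, 0], 1]
    - [[0, 0, 0.001], [0, 0, 0], 1]
    - [[0, 0, 0.001], [0, 0, 0], 1]
    - [[0, 0, 0.001], [0, 0, 0], 1]

```text
clock: 8.08
position: [0.6059, -0.0807, 0.1315]
ee_rot: [-0.047, 0.727, 0.684, 0.052]
ft_force: [0.3, -0.8, -2.9]
grip_width: 0.0151
grasp_force: 59.0
```

Call:
servo_tool:
  targets:
    - [[0, 0, 0.0003], [0, 0, 0], 1]
    - [[0, 0, 0.0007], [0, 0, 0], 1]
    - [[0, 0, 0.0007], [0, 0, 0], 1]
    - [[0, 0, 0.0007], [0, 0, 0], 1]

```text
clock: 8.42
position: [0.6059, -0.0808, 0.1313]
ee_rot: [-0.047, 0.727, 0.684, 0.052]
ft_force: [-1.8, 0.3, 4.0]
grip_width: 0.0148
grasp_force: 59.8
```

It makes contact at the expected height, pressing lightly at about 7 N. I'll release and hold still while it rolls.

Call:
servo_tool:
  targets:
    - [[0, 0, 0], [0, 0, 0], 0]
    - [[0, 0, 0], [0, 0, 0], 0]
    - [[0, 0, 0], [0, 0, 0], 0]
    - [[0, 0, 0], [0, 0, 0], 0]
    - [[0, 0, 0], [0, 0, 0], 0]
    - [[0, 0, -0.005], [0, 0, 0], 0]
    - [[0, 0, -0.02], [0, 0, 0], 0]
    - [[0, 0, -0.045], [0, 0, 0], 0]
    - [[0, 0, -0.075], [0, 0, 0], 0]
    - [[0, 0, -0.1], [0, 0, 0], 0]
    - [[0, 0, -0.11], [0, 0, 0], 0]
    - [[0, 0, -0.11], [0, 0, 0], 0]

```text
clock: 9.42
position: [0.6061, -0.0967, 0.2429]
ee_rot: [-0.044, 0.727, 0.684, 0.053]
ft_force: [-0.0, 1.4, -0.2]
grip_width: 0.0851
grasp_force: 0.0
```

Call:
servo_tool:
  targets:
    - [[0, 0, 0], [0, 0, 0], 0]
    - [[0, 0, 0], [0, 0, 0], 0]
    - [[0, 0, 0], [0, 0, 0], 0]
    - [[0, 0, 0], [0, 0, 0], 0]
    - [[0, 0, 0], [0, 0, 0], 0]
    - [[0, 0, 0], [0, 0, 0], 0]
    - [[0, 0, 0], [0, 0, 0], 0]
    - [[0, 0, 0], [0, 0, 0], 0]
    - [[0, 0, 0], [0, 0, 0], 0]
    - [[0, 0, 0], [0, 0, 0], 0]
    - [[0, 0, 0], [0, 0, 0], 0]
    - [[0, 0, 0], [0, 0, 0], 0]

```text
clock: 10.42
position: [0.6047, -0.0959, 0.2397]
ee_rot: [-0.047, 0.727, 0.684, 0.052]
ft_force: [0.0, -0.1, 0.4]
grip_width: 0.0853
grasp_force: 0.0
```

```bash
python3 - <<'E'
from tgt import *
O=np.array([.5921,-.319,0]);Rz=T.from_euler("z",-3.5,degrees=True)
for n in("scene","side"):
    f=grab_frame(n);L=Rz.inv().apply(pts(f).reshape(-1,3)-O);h=L[:,2]-.05-.141*L[:,1]
    q=L[(abs(L[:,0])<.045)&(L[:,1]>-.01)&(L[:,1]<.34)&(h>.033)&(h<.046)]
    print(n,len(q),np.percentile(q,[1,99],axis=0)*1e3,cv2.minAreaRect((q[:,:2]*1000).astype(np.float32)))
    if n=="scene":cv2.imwrite("pics/s3.png",f["image"][...,::-1])
E
```

```text
scene 1434 [[-31.15239079  -9.51814876  84.48718388]
 [ 34.75490283  94.11663481 105.61505607]] ((-0.5122947692871094, 42.691349029541016), (87.438720703125, 105.2633056640625), 0.020499734207987785)
side 377 [[-37.50242506  -6.28065013  85.29249781]
 [ 34.30496901  98.8357652  105.9906445 ]] ((-1.8786277770996094, 46.377647399902344), (87.43309783935547, 109.72006225585938), 1.8696562051773071)
```

View pics/s3.png

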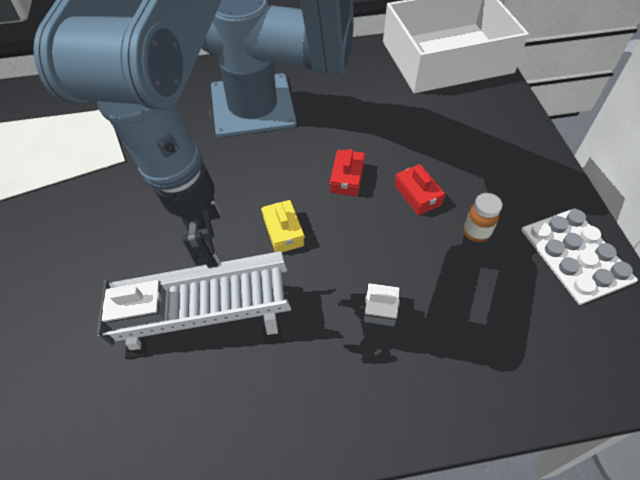

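The picture shows the case flat against the stop at (132,300). The other objects have not moved, and the arm is clear.

```bash
python3 -c "
from cell import ctrl
print(ctrl.finish_job())"
```

```text
the job is handed in; nothing more can be done
None
```

The long case was set flat on the upper half of the feed and released, rolled down by itself, and rests against the stop; the short case and jar were left in place, and the job was handed in after about 10.5 s on the robot clock.

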